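# Put the shoe-cream jars back in their row

### The job

Put the two squat shoe-cream jars that were left on the work table back on the low steel shelf, one on each side of the jar of the same kind that already stands there, each midway between that jar and the lip at the shelf's end, so that the three stand upright in one straight row along the middle of the shelf. They are glass: set them down rather than dropping them, and leave the jar that is already on the shelf where it is.

Things in the scene. Friction and masses are not known exactly. Their poses are not given: they have to be found in the camera images.
- jar_a_mid (a point): squat white shoe-cream jar with a black lid, 54 mm in diameter, 58 mm high in all (the lid is its top 16 mm and 51 mm across), about 0.14 kg. It stands upright on the table among other containers (a taller jar of the same width and 105 mm high, a tub 82 mm wide and 50 mm high, a flat tin), none of which is to be moved onto the shelf. The point is the jar's centre, 29 mm above its underside; z is the jar's axis, up.
- jar_b_mid (a point): The second such jar, the same in size and look: squat white shoe-cream jar with a black lid, 54 mm in diameter, 58 mm high in all (the lid is its top 16 mm and 51 mm across), about 0.14 kg. It too stands upright on the table. The point is its centre, 29 mm above its underside; z up. Either jar may go on either side.
- jar_c_mid (a point): The third such jar, the same in size and look, already standing upright on the shelf, in the middle of the row. To be left where it is. The point is its centre, 29 mm above its underside; z up.
- shelf_mid (a point): Fixed low grey steel shelf, board 298 mm long (y) by 130 mm deep (x), top 45 mm above the table. The point is the middle of its top face, right under the standing jar; y runs along the row, x across (away from the robot), z up. Front and back are open; at each end a lip rises 15 mm, inner face 143 mm from the middle. Midway between jar and lip is 85 mm from the middle, at +y and -y.
Things that resemble listed ones, but are neither listed nor needed, are in the scene too. Leave any green or orange look-alike of the part that bears jar_b_mid alone. What is shaped like the part that bears jar_a_mid but blue is not meant.

How it is judged:
At the end, for the whole second after the job is handed in: Both jars stand upright (within 7 degrees), released and at rest on the shelf, one on each side of the jar there, each within 18 mm along and across of the point on the shelf's middle line midway between that jar and the lip; that jar is upright and within 15 mm of where it was (((x of jar_a_mid in the frame of shelf_mid between -0.018 and 0.018 m and y of jar_a_mid in the frame of shelf_mid between 0.067 and 0.103 m and x of jar_b_mid in the frame of shelf_mid between -0.018 and 0.018 m and y of jar_b_mid in the frame of shelf_mid between -0.103 and -0.067 m) or (x of jar_b_mid in the frame of shelf_mid between -0.018 and 0.018 m and y of jar_b_mid in the frame of shelf_mid between 0.067 and 0.103 m and x of jar_a_mid in the frame of shelf_mid between -0.018 and 0.018 m and y of jar_a_mid in the frame of shelf_mid between -0.103 and -0.067 m)) and z of jar_a_mid in the frame of shelf_mid between 0.024 and 0.034 m and angle between each of jar_a_mid, jar_b_mid, jar_c_mid's own z axis and vertical below 0.12 rad and linear speed of each of jar_a, jar_b, jar_c below 0.02 m/s and z of jar_b_mid in the frame of shelf_mid between 0.024 and 0.034 m and z of jar_c_mid in the frame of shelf_mid between 0.024 and 0.034 m and distance of jar_c_mid from where it was at the start of the episode below 0.015 m); the robot touches nothing.
It fails at once if the first jar is dropped (it falls freely faster than 0.75 m/s, about 30 mm of fall) (linear speed of jar_a above 0.75 m/s and contact force between jar_a and anything else below 0.05 N).
It fails at once if the second jar is dropped (it falls freely faster than 0.75 m/s, about 30 mm of fall) (linear speed of jar_b above 0.75 m/s and contact force between jar_b and anything else below 0.05 N).
It fails at once if the jar that stands on the shelf is tipped over or pushed more than 25 mm from its place (distance of jar_c_mid from where it was at the start of the episode above 0.025 m or angle between jar_c_mid's own z axis and vertical above 0.5 rad).
It also fails if it takes over 64 s, if anything falls off the work surface, if the arm or the gripper's body presses on something with over 40 N, if the wrist force passes 120 N, or if a joint passes its speed limit or range.

### The arm

A 6-joint arm with a two-finger parallel gripper is mounted at the origin on the work surface. World frame = base frame: x ahead of the robot, y to its left, z up, the work surface at z = 0. Lengths are in m, angles in rad, forces in N, time in s.
With the tool pointing down it reaches from about 0.375 to 0.975 m from the base axis. Payload 3.8 kg.
Tool frame: the origin (TCP) lies on the centre line of the jaws, within the pads' length; the fingertips stand 14 mm ahead of it and the grasp point (between the pads) lies 5 mm behind it; z points along the fingers, y is the line along which they close (so a half turn about z gives the same grasp; the last joint's range is limited). The gripper opens to 85 mm and grips with 20 to 120 N. Pads are 22 mm wide; open, the fingers measure 114 mm over their backs; the gripper's body (76 mm by 85 mm) begins 54 mm behind the grasp point. The pads swing forward as they close: fully open they stand 13 mm farther back than shut.
Start: joints at [1.1, 0.264, 1.604, -0, 1.274, -0.037], TCP at [0.284, 0.612, 0.245] pointing down, gripper open.
Joint ranges: [-2.63, 2.63], [-0.94, 2.18], [0.31, 2.57], [-1.31, 4.45], [0, 2.66], [-2.55, 2.55]. Speed limits (rad/s): [2.57, 2.57, 3.14, 3.14, 3.14, 3.14].

### API

Orientations are given as a rotation vector (axis times angle).
In Python, from workcell import bot, eyes, spot_in gives the robot as it stands.
- The arm moves only by the tool carry_out, never from a script. Its argument "series" is text: rows parted by semicolons, each of 4 numbers parted by spaces: the shift along the world's x, y, z in m, then the turn about the world's z in degrees. In form: tx ty tz roll; .... A call has 1 to 20 rows; each row shifts and turns the commanded pose from where the row before left it; what a row does not reach is not made up. A row lasts 1/8 s, in which the tool goes at most 62.5 mm and 10.7 degrees, less where a joint would pass 70% of its speed; a pose out of reach is approached as far as the arm can. A call is refused whole if a number of a shift passes 0.0625 or a number of a turn 10.7, either way. A call with a gripper value outside its range is refused whole. "jaw" is the gripper command: -1 is shut, 1 is fully open, values between are in proportion, set as the call begins (left out, the last holds). The fingers move at their own pace and stop on an object; "grip_force" is the grip in N (left out, the last holds). Time passes only in rows, so rows that do not move let the fingers close. It gives the time, the measured TCP pose, the force, the opening and the grip force at its end, in the units of the state.
- bot.read_state(): the state, without advancing time (a new reading comes with each control period).
- eyes.read_camera(name): name is "scene" or "top" or "wrist"; returns (picture, depth): 384x512x3 uint8, blue, green, red; 384x512 float32, m along the optical axis (not along the pixel's ray), 0 where there is no reading.
- eyes.get_calibration(name): a dict with "K" (3x3 intrinsics, pixels), "position" and "rotation" of the camera in the world; the wrist camera has in their place "T_tool_cam" (4x4, takes a point from camera to tool coordinates, whose origin is the TCP and whose axes are the flange's). Camera axes: x right, y down, z forward; pixel columns grow to the right and rows downward; lengths in m; the calibration is good to about 2 mm. A picture is of the moment at which its call begins: read the wrist's pose just before it. get_calibration takes no time and is no camera call.
- bot.finish_job(): hands the job in; it is judged then, once.
Trained networks look in the newest picture that a camera, given by its name, has taken for a name from the list of things; names that differ only in an ending like _2 or _b are one class to them, and where a whole thing is asked for, a point or a joint stands for the part that bears it (a point fixed in the world has none). Each returns a list of dicts, best first, with "score" (0 to 1); they miss things now and then, are a little off and sometimes report something else, mostly with a low value. They report only what shows in the picture. A call takes as long as a camera call. They do not tell look-alikes from the thing itself.
- spot_in(camera, target): "rect" ([centre column, centre row, width, height] in pixels, round what is visible of it).
The state is a dict: "time": time; "q": joint angles; "joint_vel": joint speeds; "joint_torque": joint torques, N m; "tool_pos": TCP position; "tcp_rot": TCP orientation; "wrist_force": force on the tool from outside, world axes, zero at the start; "torque": the same for the moment, N m; "width": opening from 0.0 (shut) to 1.0 (fully open); "grip_force": force on a finger pad.
Only numpy, scipy, OpenCV 4.12 (cv2) and the standard library are available. Lean on these libraries where they do the work, as an engineer would, in place of code of your own. Each camera call takes 0.05 s, during which the arm holds its last target. There are 200 camera calls.

## Working session

There is one attempt and no reset: what is moved stays moved. The work goes in short steps, Python scripts to look and compute and a tool call to move; the robot and the scene stay as the last step left them, time stands still between calls to the robot, and variables do not carry over. Pictures are saved under pics/ and viewed, at most 10 in all, crops included, and the job is handed in when it is done.

Besides the shell and the picture viewer there is one more tool, called after "Request:" in YAML: its name, and indented under it one key for each argument. carry_out: Moves the arm, as the interface text tells. Its arguments: {"type":"object","properties":{"series":{"type":"string"},"jaw":{"type":"number"},"grip_force":{"type":"number"}},"required":["series"]}

```bash
mkdir -p pics
cat > h.py <<'E'
import numpy as np, cv2
from workcell import bot, eyes, spot_in
from scipy.spatial.transform import Rotation as R
def pose(cam, st=None):
    c=eyes.get_calibration(cam); K=np.array(c["K"])
    if cam=="wrist":
        T=np.array(c["T_tool_cam"]); r=R.from_rotvec(st["tcp_rot"]).as_matrix()
        return K, r@T[:3,:3], r@T[:3,3]+np.array(st["tool_pos"])
    Rm=np.array(c["rotation"]); Rm=Rm if Rm.shape==(3,3) else R.from_rotvec(Rm).as_matrix()
    return K,Rm,np.array(c["position"])
def cloud(cam):
    st=bot.read_state(); im,d=eyes.read_camera(cam); K,Rm,p=pose(cam,st)
    v,u=np.mgrid[:384,:512]
    P=np.stack([(u-K[0,2])/K[0,0]*d,(v-K[1,2])/K[1,1]*d,d],-1)@Rm.T+p
    return im,d,P
E
python3 - <<'E'
from h import *
ims=[]
for c in("top","scene"):
    im,d,P=cloud(c); ims.append(im); np.savez(c+".npz",im=im,d=d,P=P)
    for t in("jar_a_mid","shelf_mid"):
        for o in spot_in(c,t):
            u,v,w,h=o["rect"]; q=P[int(v),int(u)]
            print(c,t,round(o["score"],2),np.round(o["rect"]),q.round(3))
    cv2.imwrite(f"pics/{c}.png",cv2.resize(im,(800,600)))
print(bot.read_state())
E
```

```text
top jar_a_mid 0.79 [264. 217.  19.  17.] [ 0.428 -0.01   0.058]
top shelf_mid 0.66 [232. 144. 110.  62.] [0.617 0.081 0.104]
scene jar_a_mid 0.88 [227. 155.  19.  23.] [ 0.368 -0.089  0.056]
scene jar_a_mid 0.77 [257. 174.  18.  24.] [ 0.453 -0.006  0.06 ]
scene shelf_mid 0.87 [302. 233. 123.  53.] [0.661 0.083 0.07 ]
{'time': 0.3, 'q': array([ 1.10011315e+00,  2.64236808e-01,  1.60446150e+00,  7.70718440e-06,
        1.27366145e+00, -3.68970649e-02]), 'joint_vel': array([ 7.64949245e-05, -2.30663902e-03, -2.44561606e-03,  4.74871015e-04,
       -3.38968170e-04,  2.53342465e-04]), 'joint_torque': array([ 4.24268719e-04, -5.14393151e+01, -3.66972470e+01, -1.96676450e-05,
        7.56576163e-03, -6.55466329e-05]), 'tool_pos': array([0.28360407, 0.61228212, 0.24480299]), 'tcp_rot': array([-6.76020228e-01, -3.06779151e+00,  1.16339049e-03]), 'wrist_force': array([-0.7205949 ,  0.49891956,  0.07491891]), 'torque': array([-0.03257855,  0.00453752,  0.03223551]), 'grip_force': 0.0, 'width': 0.9962507288823022}
```

View pics/top.png

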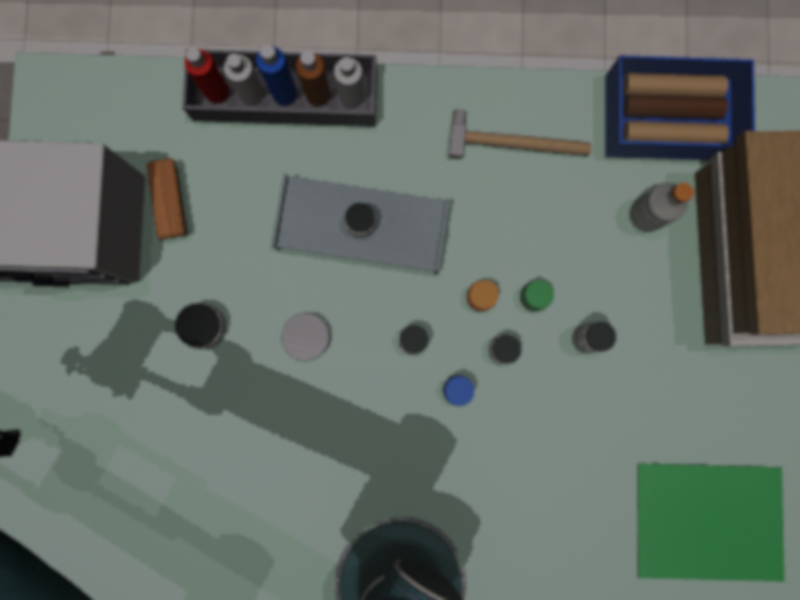

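View pics/scene.png

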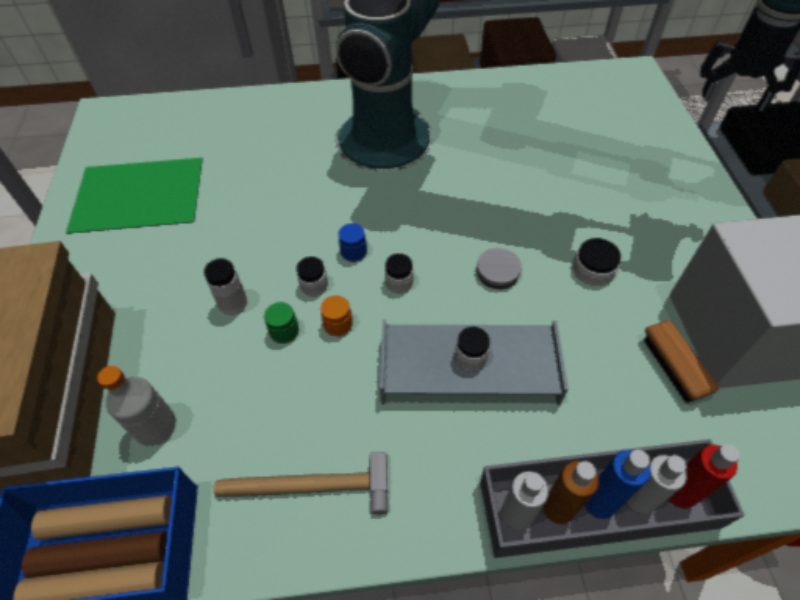

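The scene has these look-alikes (top view, 800x600 px):
- Squat black-lidded jars at (414,339) and (505,348). These are the ones I want.
- Tall jar (597,336), tub (200,325), tin (305,337), and blue (459,390), orange (483,295) and green (538,294) jars.
- Shelf jar at (360,218), which stays.

Next I measure heights and centres, and check them in one close crop.

Run:
```python
from h import *
D=np.load("top.npz"); P=D["P"];im=D["im"]
for n,(u,v),zr in [("L",(414,339),(.045,.075)),("R",(505,348),(.045,.075)),("tall",(597,336),(.09,.12)),("blue",(459,390),(.045,.075)),("or",(483,295),(.045,.075)),("gr",(538,294),(.045,.075)),("C",(360,218),(.09,.12))]:
    u=int(u*.64);v=int(v*.64); w=P[v-18:v+19,u-18:u+19].reshape(-1,3)
    m=(w[:,2]>zr[0])&(w[:,2]<zr[1]); q=w[m]
    c,r=cv2.minEnclosingCircle((q[:,:2]*1000).astype(np.float32))
    print(n,m.sum(),"zmed",np.median(q[:,2]).round(4),"mean",q[:,:2].mean(0).round(4),"box mid",((q.max(0)+q.min(0))/2).round(4),np.round(c,1),round(r,1))
w=P[100:185,165:300].reshape(-1,3); q=w[(w[:,2]>.038)&(w[:,2]<.066)]
(c,s,a)=cv2.minAreaRect((q[:,:2]*1000).astype(np.float32)); print("shelf",c,s,a, np.percentile(q[:,2],[5,50,95]))
print(cv2.boxPoints((c,s,a)))
cv2.imwrite("pics/crop.png",cv2.resize(im[170:265,240:400],(800,475)))
```

```text
L 281 zmed 0.0575 mean [ 0.4275 -0.0115] box mid [ 0.4277 -0.0125  0.0545] [427.9 -11.4] 26.1
R 280 zmed 0.0579 mean [ 0.4144 -0.174 ] box mid [ 0.4145 -0.1738  0.0555] [ 414.6 -174.6] 25.6
tall 307 zmed 0.1043 mean [ 0.4392 -0.3249] box mid [ 0.4397 -0.3254  0.1024] [ 439.3 -326.3] 26.0
blue 283 zmed 0.0575 mean [ 0.3406 -0.0935] box mid [ 0.3407 -0.0932  0.0561] [340.7 -93.5] 25.5
or 274 zmed 0.0574 mean [ 0.509  -0.1326] box mid [ 0.5082 -0.1329  0.0558] [ 508.7 -132.7] 26.0
gr 279 zmed 0.0576 mean [ 0.5119 -0.2296] box mid [ 0.5127 -0.2297  0.0547] [ 513.4 -229.8] 26.3
C 289 zmed 0.1029 mean [0.6308 0.0866] box mid [0.6312 0.0871 0.0999] [632.1  86.7] 26.1
shelf (632.0990600585938, 87.18711853027344) (298.3097839355469, 131.2588653564453) 82.56066131591797 [0.04069914 0.045068   0.05461232]
[[547.71     -52.214798]
 [677.86395  -69.20973 ]
 [716.4881   226.58904 ]
 [586.33417  243.58397 ]]
```

View pics/crop.png

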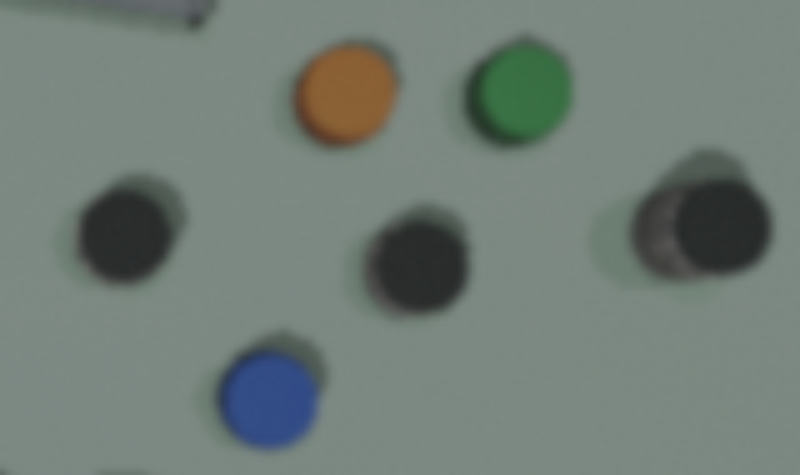

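Crop check: the squat white jars are at crop px (125,235) and (420,265). The tall jar at (720,228) is clearly different. Heights agree: lids at 58 mm against 105 mm. I'm moving above the left jar with the jaws set to close across the shelf.

Request:
carry_out:
  series: "0.009 -0.039 -0.005 -4.53;0.009 -0.039 -0.005 -4.53;0.009 -0.039 -0.005 -4.53;0.009 -0.039 -0.005 -4.53;0.009 -0.039 -0.005 -4.53;0.009 -0.039 -0.005 -4.53;0.009 -0.039 -0.005 -4.53;0.009 -0.039 -0.005 -4.53;0.009 -0.039 -0.005 -4.53;0.009 -0.039 -0.005 -4.53;0.009 -0.039 -0.005 -4.53;0.009 -0.039 -0.005 -4.53;0.009 -0.039 -0.005 -4.53;0.009 -0.039 -0.005 -4.53;0.009 -0.039 -0.005 -4.53;0.009 -0.039 -0.005 -4.53;0 0 0 0;0 0 0 0"
  jaw: 1
  grip_force: 30

```text
time: 2.55
tool_pos: [0.4276, -0.0113, 0.1653]
tcp_rot: [-2.359, -2.074, -0.0]
wrist_force: [0.1, 0.3, -0.3]
width: 0.999
grip_force: 0.0
```

```bash
cat >> h.py <<'E'
def lid(im,P,zr,near,rad=.06):
    m=(P[...,2]>zr[0])&(P[...,2]<zr[1])&(np.hypot(P[...,0]-near[0],P[...,1]-near[1])<rad)
    q=P[m]; c,r=cv2.minEnclosingCircle((q[:,:2]*1000).astype(np.float32))
    print("lid",m.sum(),np.median(q[:,2]).round(4),"mean",q[:,:2].mean(0).round(4),"circ",np.round(c,1),round(r,1))
E
python3 - <<'E'
from h import *
im,d,P=cloud("wrist"); cv2.imwrite("pics/w1.png",im)
lid(im,P,(.048,.068),(.428,-.0115))
s=bot.read_state();print(s["time"],s["tool_pos"],R.from_rotvec(s["tcp_rot"]).as_matrix()[:,1])
E
```

```text
lid 2932 0.0581 mean [ 0.4293 -0.0105] circ [429.1 -12.2] 25.6
2.6 [ 0.42754331 -0.01091635  0.16534906] [ 9.91914268e-01 -1.26909718e-01 -9.19227503e-05]
```

View pics/w1.png

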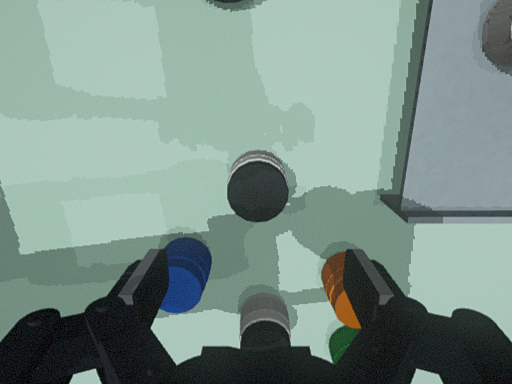

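Wrist view: the jar's lid is at (258,190), centred between the fingers, with blue (185,275) and orange (340,290) clear of them. I'll descend and grip.

Request:
carry_out:
  series: "0.001 0 -0.02 0;0 0 -0.02 0;0 0 -0.02 0;0 0 -0.02 0;0 0 -0.02 0;0 0 -0.015 0;0 0 -0.015 0;0 0 -0.013 0;0 0 0 0;0 0 0 0"

```text
time: 3.85
tool_pos: [0.4291, -0.0116, 0.0226]
tcp_rot: [2.359, 2.074, 0.001]
wrist_force: [0.6, -0.0, 0.4]
width: 1.0
grip_force: 0.0
```

Request:
carry_out:
  series: "0 0 0 0;0 0 0 0;0 0 0 0;0 0 0 0;0 0 0 0;0 0 0 0;0 0 0 0;0 0 0 0"
  jaw: -1
  grip_force: 30

```text
time: 4.85
tool_pos: [0.4293, -0.0116, 0.0229]
tcp_rot: [2.359, 2.074, 0.001]
wrist_force: [-1.3, -1.1, 5.7]
width: 0.625
grip_force: 31.5
```

Request:
carry_out:
  series: "0 0 0.01 0;0 0 0.02 0;0 0 0.025 0;0 0 0.025 0;0 0 0.025 0;0 0 0.025 0;0.0134 0.0115 0 0;0.0134 0.0115 0 0;0.0134 0.0115 0 0;0.0134 0.0115 0 0;0.0134 0.0115 0 0;0.0134 0.0115 0 0;0.0134 0.0115 0 0;0.0134 0.0115 0 0"

```text
time: 6.6
tool_pos: [0.5368, 0.0813, 0.1523]
tcp_rot: [2.359, 2.075, 0.0]
wrist_force: [0.7, 0.4, -1.2]
width: 0.62
grip_force: 32.0
```

Request:
carry_out:
  series: "0.0134 0.0115 0 0;0.0134 0.0115 0 0;0.0134 0.0115 0 0;0.0134 0.0115 0 0;0.0134 0.0115 0 0;0.0134 0.0115 0 0;0.0134 0.0115 0 0;0.0134 0.0115 0 0;0 0 0 0;0 0 0 0"

```text
time: 7.85
tool_pos: [0.6427, 0.1723, 0.152]
tcp_rot: [-2.359, -2.075, 0.002]
wrist_force: [-0.3, -1.2, -1.3]
width: 0.621
grip_force: 32.0
```

Run:
```python
from h import *
im,d,P=cloud("wrist"); s=bot.read_state();print(s["time"],s["tool_pos"],s["width"],s["grip_force"],s["wrist_force"])
lid(im,P,(.093,.113),(.632,.087),.045)
im2,d2,P2=cloud("scene")
cv2.imwrite("pics/p1.png",np.hstack([im[:, :400],cv2.resize(im2[130:330,180:400],(400,384))]))
```

```text
7.9 [0.64257487 0.1721437  0.15201695] 0.622753700485147 31.963423490524292 [ 0.3454817  -0.76832822 -1.04967593]
lid 0 nan mean [nan nan] circ [0. 0.] 0.0
  return _methods._mean(a, axis=axis, dtype=dtype,
  ret = ret.dtype.type(ret / rcount)
h.py:19: RuntimeWarning: Mean of empty slice.
  print("lid",m.sum(),np.median(q[:,2]).round(4),"mean",q[:,:2].mean(0).round(4),"circ",np.round(c,1),round(r,1))
  ret = um.true_divide(
```

View pics/p1.png

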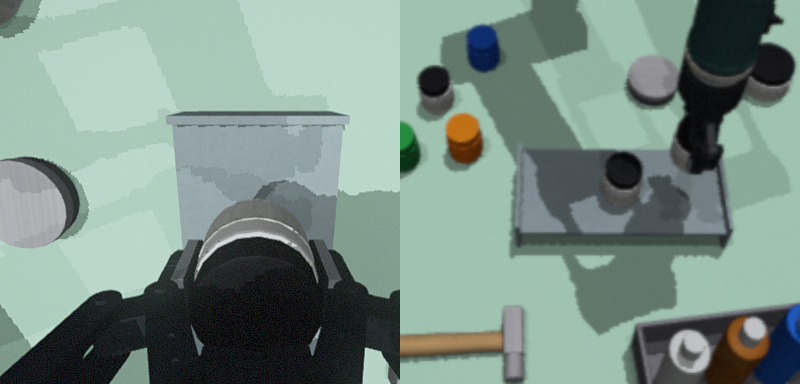

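The jar is held upright above the +y slot (left half: jar at (255,290), shelf end lip at (258,118)). I'm lowering it.

Request:
carry_out:
  series: "0 0 -0.015 0;0 0 -0.015 0;0 0 -0.015 0;0 0 -0.015 0;0 0 -0.01 0;0 0 -0.006 0;0 0 -0.004 0;0 0 -0.002 0;0 0 0 0;0 0 0 0"

```text
time: 9.2
tool_pos: [0.6435, 0.1726, 0.0708]
tcp_rot: [2.359, 2.075, 0.001]
wrist_force: [0.2, 0.9, -0.8]
width: 0.623
grip_force: 32.0
```

Request:
carry_out:
  series: "0 0 -0.001 0;0 0 -0.001 0;0 0 0 0;0 0 0 0"

```text
time: 9.7
tool_pos: [0.6431, 0.1725, 0.0682]
tcp_rot: [-2.359, -2.075, 0.0]
wrist_force: [-0.0, 0.0, -0.5]
width: 0.621
grip_force: 32.0
```

Request:
carry_out:
  series: "0 0 -0.001 0;0 0 0 0;0 0 0 0"

```text
time: 10.07
tool_pos: [0.6432, 0.1725, 0.068]
tcp_rot: [2.359, 2.075, 0.0]
wrist_force: [-3.7, -1.1, 4.7]
width: 0.625
grip_force: 32.4
```

Contact (wrist force +4.7 N). Releasing and rising.

Request:
carry_out:
  series: "0 0 0 0;0 0 0 0;0 0 0 0;0 0 0 0;0 0 0 0;0 0 0 0"
  jaw: 1

```text
time: 10.82
tool_pos: [0.6431, 0.1725, 0.0672]
tcp_rot: [-2.359, -2.075, 0.0]
wrist_force: [1.2, 0.2, -0.6]
width: 0.999
grip_force: 0.0
```

Request:
carry_out:
  series: "0 0 0.01 0;0 0 0.015 0;0 0 0.025 0;0 0 0.025 0;0 0 0.025 0;-0.01 -0.03 0 0;-0.02 -0.03 0 0;-0.02 -0.03 0 0;-0.02 -0.03 0 0;-0.02 -0.03 0 0;-0.02 -0.03 0 0;-0.02 -0.03 0 0;-0.02 -0.03 0 0;-0.02 -0.03 0 0;-0.02 -0.03 0 0;-0.02 -0.03 0 0;-0.019 -0.0165 0 0;0 0 0 0;0 0 0 0"

```text
time: 13.2
tool_pos: [0.4149, -0.174, 0.1683]
tcp_rot: [2.358, 2.073, 0.002]
wrist_force: [0.2, -0.7, 0.2]
width: 1.0
grip_force: 0.0
```

Run:
```python
from h import *
im,d,P=cloud("wrist"); s=bot.read_state();print(s["time"],s["tool_pos"],s["width"])
lid(im,P,(.048,.068),(.4145,-.174),.045)
im2,d2,P2=cloud("top")
lid(im2,P2,(.093,.113),(.643,.1715),.04)
lid(im2,P2,(.093,.113),(.632,.087),.04)
lid(im2,P2,(.048,.068),(.4145,-.174),.04)
```

```text
13.25 [ 0.4149893  -0.17378482  0.16809133] 1.0005295488901775
lid 2885 0.0581 mean [ 0.4164 -0.1738] circ [ 416.2 -175.2] 25.5
lid 287 0.103 mean [0.6413 0.1719] circ [642.1 172.5] 25.8
lid 289 0.1028 mean [0.631  0.0867] circ [631.7  86.8] 25.6
lid 95 0.0573 mean [ 0.4167 -0.1601] circ [ 415.5 -166.2] 21.9
```

The first jar stands at (0.642, 0.172), on target, and the shelf jar hasn't moved. Now grasping the second.

Request:
carry_out:
  series: "0.001 0 -0.02 0;0 0 -0.02 0;0 0 -0.02 0;0 0 -0.02 0;0 0 -0.02 0;0 0 -0.018 0;0 0 -0.015 0;0 0 -0.012 0;0 0 0 0;0 0 0 0"

```text
time: 14.55
tool_pos: [0.4156, -0.1742, 0.0227]
tcp_rot: [2.358, 2.074, 0.0]
wrist_force: [-0.0, 0.3, -0.3]
width: 0.994
grip_force: 0.0
```

Request:
carry_out:
  series: "0 0 0 0;0 0 0 0;0 0 0 0;0 0 0 0;0 0 0 0;0 0 0 0;0 0 0 0;0 0 0 0"
  jaw: -1
  grip_force: 30

```text
time: 15.55
tool_pos: [0.4157, -0.1744, 0.023]
tcp_rot: [2.358, 2.074, 0.001]
wrist_force: [-1.6, -0.3, 6.6]
width: 0.622
grip_force: 31.5
```

Request:
carry_out:
  series: "0 0 0.01 0;0 0 0.02 0;0 0 0.025 0;0 0 0.025 0;0 0 0.025 0;0 0 0.025 0;0.0128 0.0111 0 0;0.0128 0.0111 0 0;0.0128 0.0111 0 0;0.0128 0.0111 0 0;0.0128 0.0111 0 0;0.0128 0.0111 0 0;0.0128 0.0111 0 0;0.0128 0.0111 0 0"

```text
time: 17.3
tool_pos: [0.5184, -0.0845, 0.1523]
tcp_rot: [2.359, 2.075, -0.0]
wrist_force: [-0.3, 0.4, -2.0]
width: 0.626
grip_force: 32.3
```

Request:
carry_out:
  series: "0.0128 0.0111 0 0;0.0128 0.0111 0 0;0.0128 0.0111 0 0;0.0128 0.0111 0 0;0.0128 0.0111 0 0;0.0128 0.0111 0 0;0.0128 0.0111 0 0;0.0128 0.0111 0 0;0 0 0 0;0 0 0 0"

```text
time: 18.55
tool_pos: [0.6196, 0.0035, 0.152]
tcp_rot: [-2.358, -2.075, 0.001]
wrist_force: [0.2, 0.1, -2.6]
width: 0.621
grip_force: 32.2
```

Request:
carry_out:
  series: "0.001 0 -0.015 0;0 0 -0.015 0;0 0 -0.015 0;0 0 -0.015 0;0 0 -0.01 0;0 0 -0.006 0;0 0 -0.004 0;0 0 -0.002 0;0 0 0 0;0 0 0 0"

```text
time: 19.8
tool_pos: [0.6212, 0.0036, 0.0707]
tcp_rot: [2.359, 2.074, 0.001]
wrist_force: [-0.2, -1.2, -2.1]
width: 0.621
grip_force: 32.2
```

Request:
carry_out:
  series: "0 0 -0.001 0;0 0 -0.001 0;0 0 -0.001 0;0 0 0 0;0 0 0 0;0 0 0 0"

```text
time: 20.55
tool_pos: [0.621, 0.0036, 0.0681]
tcp_rot: [2.359, 2.075, 0.0]
wrist_force: [-3.0, -0.4, 5.2]
width: 0.625
grip_force: 32.7
```

Contact again. Release, rise and back off.

Request:
carry_out:
  series: "0 0 0 0;0 0 0 0;0 0 0 0;0 0 0 0;0 0 0 0;0 0 0 0"
  jaw: 1

```text
time: 21.3
tool_pos: [0.6209, 0.0036, 0.0672]
tcp_rot: [-2.359, -2.075, 0.0]
wrist_force: [0.6, -1.0, 0.5]
width: 1.002
grip_force: 0.0
```

Request:
carry_out:
  series: "0 0 0.01 0;0 0 0.015 0;0 0 0.025 0;0 0 0.025 0;0 0 0.025 0;0 0 0.025 0;-0.02 -0.02 0.02 0;-0.02 -0.03 0 0;-0.02 -0.03 0 0;-0.02 -0.03 0 0;-0.02 -0.03 0 0;-0.02 -0.03 0 0;-0.02 -0.03 0 0;0 0 0 0;0 0 0 0"

```text
time: 23.18
tool_pos: [0.4814, -0.1964, 0.2134]
tcp_rot: [2.359, 2.073, 0.002]
wrist_force: [0.2, -0.2, -0.5]
width: 0.998
grip_force: 0.0
```

Run:
```python
from h import *
im2,d2,P2=cloud("top"); s=bot.read_state();print(s["time"],s["tool_pos"],s["width"])
for t in((.643,.1715),(.632,.087),(.621,.003)): lid(im2,P2,(.093,.113),t,.04)
im,d,P=cloud("scene"); cv2.imwrite("pics/end.png",cv2.resize(im[120:300,160:400],(800,600)))
```

```text
23.225 [ 0.48152779 -0.19606595  0.21313361] 0.9997385895282657
lid 288 0.1027 mean [0.6412 0.1718] circ [641.7 173.1] 26.4
lid 289 0.1025 mean [0.631  0.0869] circ [631.4  86.8] 25.4
lid 289 0.1025 mean [0.6189 0.003 ] circ [619.3   2.8] 25.5
```

View pics/end.png

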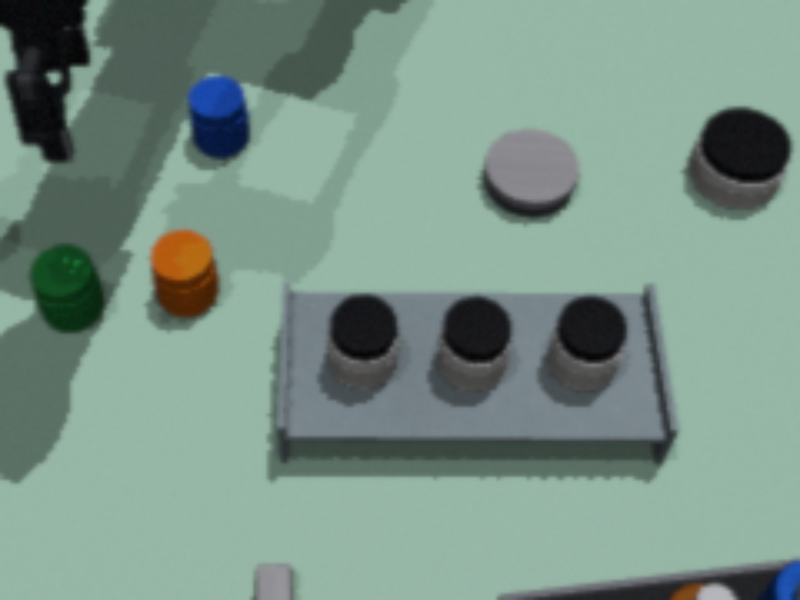

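The three jars stand upright in a straight row at (363,340), (475,342) and (588,342), and the arm is clear. Handing in.

```bash
python3 -c "
from workcell import bot
print(bot.finish_job())"
```

```text
the job is handed in; nothing more can be done
None
```

Both squat jars are back on the shelf, upright and released, within about 3 mm of their midway points on either side of the standing jar, which did not measurably move; the job was handed in at about 23 s, and no verdict came back.

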